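# Blank the line, then try, free and hold open the strainer cover

### The job

Lift the flat steel blanking plate out of the timber block and slide it fully home in the slot of the pipe housing. Then tug the strainer box's cover upward by its bar handle before you touch the release knob; if the cover turns out to be caught, free it by pushing the release knob across its track, and then raise the cover about half-way open (45 degrees). Finish while still holding the cover open there with the gripper, the plate still home and the other parts on the bench left alone.

Things in the scene. Friction and masses are not known exactly. Their poses are not given: they have to be found in the camera images.
- plate_center (a point): Centre of the loose steel blanking plate, upright (z up), 10 mm thick along y, 115 mm tall, 0.2 to 0.4 kg; this point is 57.5 mm above its lower edge. The lower 60 mm is a blade 60 mm wide along x (lowest 4 mm stepped in as a lead); above it a tab 34 mm wide, 55 mm tall, centred 30 mm above this point, is gripped across the thickness. It fits the slot either way round.
- rack: Fixed timber block holding the plate at first: 120 x 90 mm, 50 mm tall, origin under its centre, left or right of the rig, yaw up to 0.6 rad. The plate stands in its slot 35 mm deep, along its x, and must be lifted by more than that to come out.
- slot_mouth (a point): Centre of the slot's mouth, on top of the grey cast pipe housing (100 x 60 mm, 75 mm tall). The slot goes straight down 60 mm, is 62.5 mm long along x and 12.5 mm wide along y, with a 3 mm chamfer. With the plate fully home its shoulders are flush with the housing's top, its centre 2.5 mm below this point. x points away from the robot, y towards the strainer box (box centre 190 mm along y), z up.
- rig: The fixed level rig: pipe housing and strainer box joined by a pipe along y; yaw up to 0.3 rad. Origin on the bench; in its frame the slot is at y -120 mm, the grey box (150 x 140 mm) at y +70 mm, the cast catch housing (60 x 85 mm, 83 mm tall) in front of the box at x -105, y +15 mm. All other frames of the rig have the same axes when the cover is shut.
- cover_bar (a point): Centre of the bar handle on the strainer box's grey hinged cover (156 x 146 x 10 mm, top 90 mm above the bench when shut). Round steel bar, 12 mm diameter, along y, 96 mm long on two posts 86 mm apart, axis 45 mm above the cover and 135 mm above the bench, near the edge on the robot's side. Grip it from above across x; it can turn within the grip as the cover swings. The frame turns with the cover.
- cover_hinge (a point): Point on the cover's hinge axis (along y) at the middle of the cover's far edge, 80 mm above the bench. With the cover shut the bar lies 120 mm towards -x and 55 mm above this point.
- cover (a joint): Cover angle, rad: 0 shut, grows as the bar rises and swings towards +x, at most 1.3. The cover weighs 0.5 kg and falls shut when let go (3 N at the bar). A catch inside, not visible from outside, may be caught or not: if caught the cover rises about 0.06 rad (7 mm at the bar) and stops hard; if not, it rises freely.
- release_knob (a point): Top centre of the steel release knob, an upright square peg 14 x 14 mm, 44 mm tall, on the catch housing, its top 135 mm above the bench (its 26 x 22 mm foot reaches 91 mm, the housing 83 mm). It slides along y. The frame has the rig's axes.
- release (a joint): Travel of the release knob along the rig's +y, m: 0 at the start, 0.036 fully across (stop). It takes 3 to 5 N and stays where it is left. In the last part of its travel it has driven a caught catch back, which then stays back. Push it with the cover down, not while pulling at the cover.
- ball_valve: Bystander, not needed: loose ball valve, a grey cube of 44 mm with a yellow end cap on either side, 110 mm long and 65 mm tall; origin under its centre. To be left where it is.
- solenoid: Bystander, not needed: loose solenoid unit, a blue block 100 x 50 x 40 mm with a black coil on its end, 60 mm tall in all; origin under its centre. To be left where it is.
- spanner: Bystander, not needed: loose steel spanner lying flat, about 180 mm long; origin under its centre. To be left where it is.
Things that resemble listed ones, but are neither listed nor needed, are in the scene too. Leave any green look-alike of the part that bears plate_center alone.

How it is judged (in metres and radians):
On the way, in this order (a step that is already met when the one before it is completed fails the run):
1. the blanking plate is fully home in the slot (z of plate_center in the frame of slot_mouth below 0.002 m and horizontal distance between plate_center and slot_mouth below 0.005 m and angle between the y axis of plate_center and the y axis of slot_mouth, either way round below 0.1 rad), for 0.2 s.
2. the cover has been tugged upward with the release knob still untouched (value of joint cover above 0.012 rad and value of joint release below 0.003 m and contact force between the fingers and cover above 0.5 N), for 0.05 s.
At the end, for the whole second after the job is handed in: The plate is home in the slot (within 4.5 mm of fully down, 5 mm sideways, 0.1 rad), and the gripper's fingers are holding the cover still at 0.55 to 1.05 rad open (about 32 to 60 degrees) (all of step 1 and value of joint cover between 0.55 and 1.05 rad and velocity of joint cover between -0.1 and 0.1 rad/s and contact force between the fingers and cover above 0.5 N); the arm keeps its last pose, push and grip.
It fails at once if the ball valve was knocked away (distance of ball_valve from where it was at the start of the episode above 0.03 m).
It fails at once if the solenoid was knocked away (distance of solenoid from where it was at the start of the episode above 0.03 m).
It fails at once if the spanner was knocked away (distance of spanner from where it was at the start of the episode above 0.03 m).
It also fails if it takes over 72 s, if anything falls off the work surface, if the arm or the gripper's body presses on something with over 40 N, if the wrist force passes 120 N, or if a joint passes its speed limit or range.

### The arm

A 6-joint arm with a two-finger parallel gripper is mounted at the origin on the work surface. World frame = base frame: x ahead of the robot, y to its left, z up, the work surface at z = 0. Lengths are in mm, angles in rad, forces in N, time in s.
With the tool pointing down it reaches from about 400 to 825 mm from the base axis. Payload 7 kg.
Tool frame: the origin (TCP) lies midway between the tips of the shut fingers; the grasp point (between the pads) lies ctrl.tcp_to_grasp behind it (ctrl.tcp_to_grasp is the distance from the TCP to the grasp point, in mm); y points along the fingers, z is the direction in which the jaws open and shut, and the axes are right-handed (so a half turn about y gives the same grasp; the last joint's range is limited). The gripper opens to 88 mm and grips with 3 to 60 N. Pads are 19 mm wide; open, the fingers measure 130 mm over their backs; the gripper's body (78 mm by 193 mm) begins 47 mm behind the grasp point.
Start: joints at [1.614, 0.359, 0.012, 0, -1.224, -0.288], TCP at [163.605, 654.85, 226.561] pointing down, gripper open.
Joint ranges: [-3.07, 3.07], [-1.43, 2.12], [-1.02, 1.25], [-3.03, 1.67], [-3.05, -0], [-3.03, 3.03]. Speed limits (rad/s): [2.39, 2.39, 3.01, 3.14, 3.14, 3.14].

### API

Orientations are given as a unit quaternion [w, x, y, z].
In Python, from cell import ctrl, get_obs, eyes, ticket gives the robot as it stands. Calls block until the motion is done:
- ctrl.move_pose(position, orientation): joint-space move of the TCP to a pose.
- ctrl.servo_line(position, max_speed=150, rot=None, until_force=None): straight line of the TCP; rot=None keeps the orientation; max_speed is the mean speed in mm/s. With until_force (N) it stops when the force on the tool has changed by that much, and returns True; else False.
- ctrl.move_joints(angles): joint-space move.
- ctrl.set_gripper(opening): opening from 0.0 (shut) to 1.0 (fully open); the grip force is fixed at half the most; returns when the fingers have stopped.
- ctrl.wait(seconds).
- ctrl.ik(position, orientation): joint angles nearest the present ones, or None.
- get_obs(): the state.
- eyes.snapshot(name): name is "scene" or "top" or "wrist"; returns the picture (384x512x3 uint8, blue, green, red); there is no depth.
- eyes.get_calibration(name): a dict with "K" (3x3 intrinsics, pixels), "cam_to_world" (4x4, takes a point from camera to world coordinates). Camera axes: x right, y down, z forward; pixel columns grow to the right and rows downward; lengths in mm; the calibration is good to about 2 mm. A picture is of the moment at which its call begins: read the wrist's pose just before it. get_calibration takes no time and is no camera call; for the wrist camera it gives the pose at the moment of the call.
A pose or a line that the arm cannot do raises ctrl.MotionError and nothing moves.
- ticket.close_job(): hands the job in, once; it reports no verdict.
The state is a dict: "time": time; "q": joint angles; "joint_velocities": joint speeds; "joint_torque": joint torques, N m; "eef_pos": TCP position; "ee_rot": TCP orientation; "contact_force": force on the tool from outside, world axes, zero at the start; "wrist_torque": the same for the moment, N m; "gripper_width": opening from 0.0 (shut) to 1.0 (fully open).
Only numpy, scipy, OpenCV 4.12 (cv2) and the standard library are available. Lean on these libraries where they do the work, as an engineer would, in place of code of your own. Each camera call takes 0.05 s, during which the arm holds its last target.

## Working session

There is one attempt and no reset: what is moved stays moved. The work goes in short steps, each a Python script; the robot and the scene stay as the last script left them, time stands still between calls to the robot, and variables do not carry over. Pictures are saved under pics/ and viewed, and the job is handed in when it is done.

```bash
ls; mkdir -p pics; python3 - <<'E'
from cell import ctrl,get_obs,eyes
import cv2
for n in ["scene","top","wrist"]:
    c=eyes.get_calibration(n); print(n,c["K"],c["cam_to_world"])
    cv2.imwrite(f"pics/{n}0.png",eyes.snapshot(n))
o=get_obs();print(o, ctrl.tcp_to_grasp)
E
```

```text
pics
scene [[475.6209594    0.         252.02286863]
 [  0.         475.6209594  196.65304598]
 [  0.           0.           1.        ]] [[-8.64508094e-01  4.43674997e-01 -2.36174200e-01  9.77751463e+02]
 [ 5.02413412e-01  7.49377291e-01 -4.31293913e-01  6.53611443e+02]
 [-1.43707431e-02 -4.91514164e-01 -8.70751002e-01  1.43323823e+03]
 [ 0.00000000e+00  0.00000000e+00  0.00000000e+00  1.00000000e+00]]
top [[439.04120795   0.         258.68840497]
 [  0.         439.04120795 195.38007713]
 [  0.           0.           1.        ]] [[-3.67042835e-03 -9.89628388e-01  1.43604255e-01  3.96185496e+02]
 [-9.99882806e-01  5.76637415e-03  1.41818176e-02 -1.35486818e+01]
 [-1.48628051e-02 -1.43535372e-01 -9.89533574e-01  1.54459382e+03]
 [ 0.00000000e+00  0.00000000e+00  0.00000000e+00  1.00000000e+00]]
wrist [[327.05856911   0.         256.82092753]
 [  0.         327.05856911 182.89573371]
 [  0.           0.           1.        ]] [[-2.42935158e-01 -9.34183856e-01 -2.61310221e-01  2.33222787e+02]
 [-9.70041198e-01  2.34400849e-01  6.38460406e-02  6.36476181e+02]
 [ 1.60739726e-03  2.68992128e-01 -9.63141034e-01  3.84141734e+02]
 [ 0.00000000e+00  0.00000000e+00  0.00000000e+00  1.00000000e+00]]
{'time': 0.15, 'q': array([ 1.61409225e+00,  3.59225630e-01,  1.12880045e-02, -2.24374776e-04,
       -1.22407771e+00, -2.88107766e-01]), 'joint_velocities': array([-0.00149772, -0.00382212,  0.00257172,  0.00037741,  0.00047876,
        0.00163384]), 'joint_torque': array([-1.11881174e-03, -5.83278394e+01,  2.93292117e+01,  7.00117752e+00,
        8.80174659e-03, -1.13632332e-04]), 'eef_pos': array([163.5439085 , 654.52867379, 225.84936818]), 'ee_rot': array([ 0.08636734, -0.08636238, -0.70137521,  0.70224998]), 'contact_force': array([-0.63349844, -0.46970306,  0.63185142]), 'wrist_torque': array([-0.06596721,  0.01473282, -0.11583476]), 'gripper_width': 1.0003849689085975} 18.8
```

View pics/scene0.png

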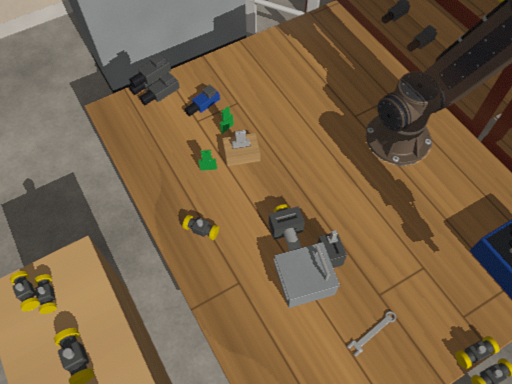

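View pics/top0.png

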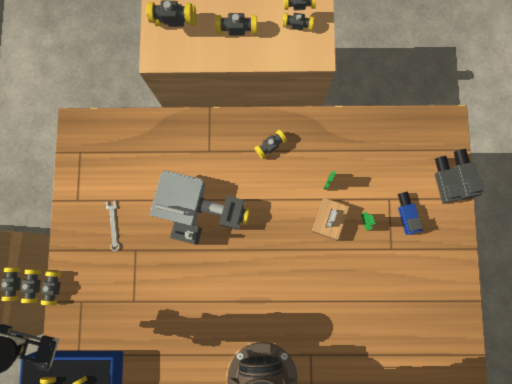

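View pics/wrist0.png

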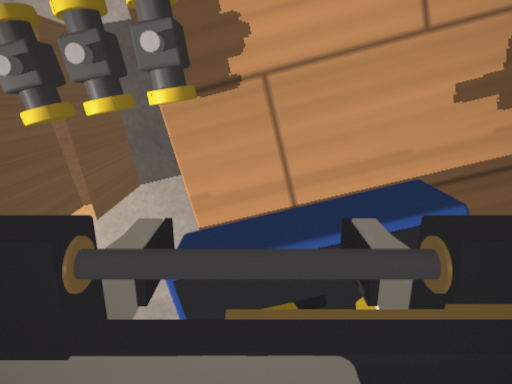

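Scene and top show the rig at about top (205,205), and the timber block holding a grey steel plate at (332,218). Two green look-alikes stand near the block at top (330,180) and (369,221), so they're not the target. I'll enlarge these.

```bash
python3 - <<'E'
import cv2
t=cv2.imread('pics/top0.png');s=cv2.imread('pics/scene0.png')
def c(im,x0,y0,w,h,k,n): cv2.imwrite('pics/'+n,cv2.resize(im[y0:y0+h,x0:x0+w],None,fx=k,fy=k,interpolation=cv2.INTER_CUBIC))
c(t,145,165,110,82,7,'c_toprig.png')
c(t,305,165,80,80,7,'c_toprack.png')
c(s,260,195,95,115,5,'c_scrig.png')
c(s,185,100,90,80,7,'c_scrack.png')
E
```

```text
(no output)
```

View pics/c_toprig.png

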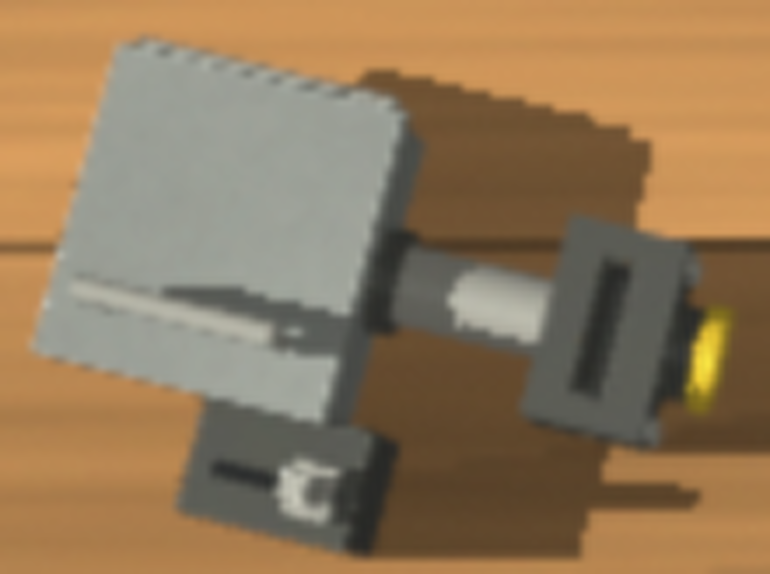

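View pics/c_toprack.png

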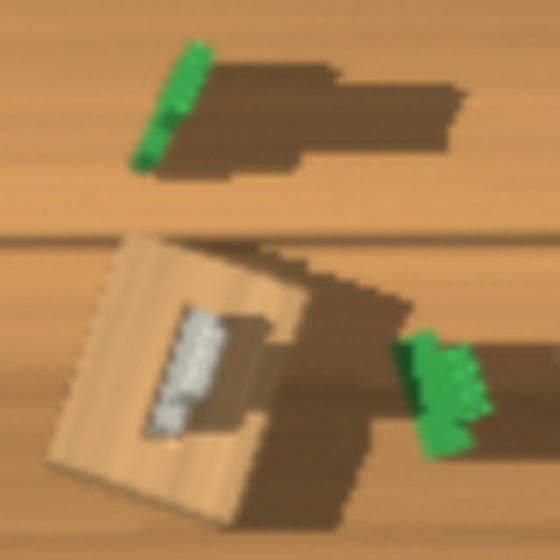

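View pics/c_scrig.png

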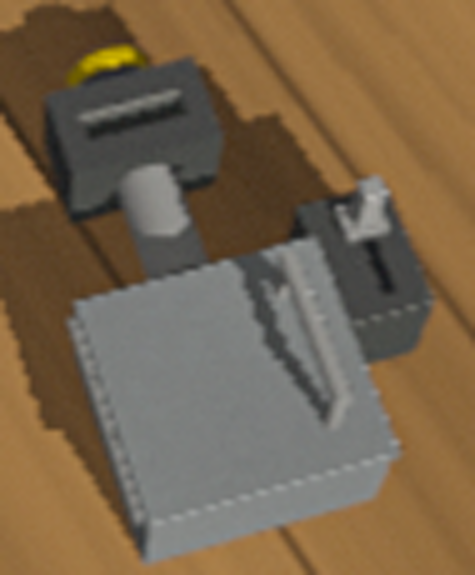

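View pics/c_scrack.png

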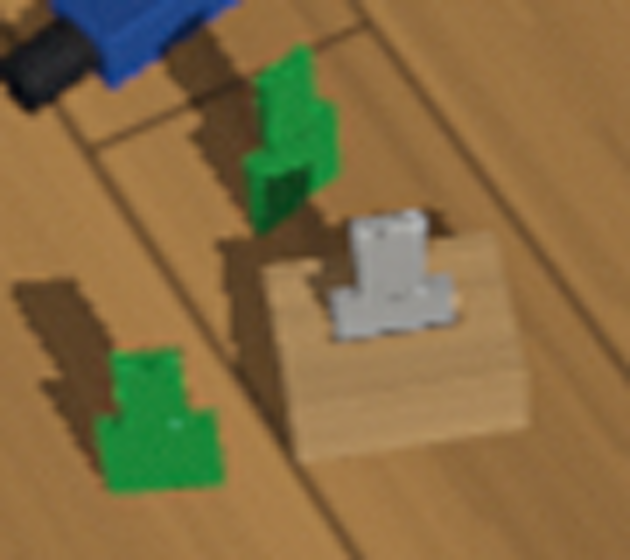

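```bash
cat > h.py <<'E'
import numpy as np,cv2
from cell import ctrl,get_obs,eyes,ticket
from scipy.optimize import least_squares
from scipy.spatial.transform import Rotation as R
def full(p,x0,y0,k): return (np.array(p,float)+.5)/k-.5+[x0,y0]
def proj(P,cal):
    M=np.linalg.inv(cal["cam_to_world"]); p=(np.asarray(P)@M[:3,:3].T+M[:3,3])@cal["K"].T
    return p[:,:2]/p[:,2:]
def w(loc,pose):
    x,y,a=pose; loc=np.asarray(loc,float); c,s=np.cos(a),np.sin(a)
    return np.c_[x+c*loc[:,0]-s*loc[:,1],y+s*loc[:,0]+c*loc[:,1],loc[:,2]]
def fit(sets,x0):
    # sets: (cal, pixels, local points)
    f=lambda v:np.concatenate([(proj(w(l,v),c)-p).ravel() for c,p,l in sets])
    r=least_squares(f,x0,x_scale=[100,100,.1],loss='soft_l1')
    for c,p,l in sets: print(np.round(proj(w(l,r.x),c)-p,1).tolist())
    return r.x
E
cat > f.py <<'E'
from h import *
T=eyes.get_calibration("top");S=eyes.get_calibration("scene")
hx=[[50,-90,75],[50,-150,75],[-50,-150,75],[-50,-90,75]]
cx=[[78,143,90],[78,-3,90],[-78,-3,90],[-78,143,90]]
br=[[-42,118,135],[-42,22,135]]
r=fit([(T,full([(572,218),(693,248),(650,440),(522,412)],145,165,7),hx),
 (T,full([(130,40),(408,105),(325,420),(35,350)],145,165,7),cx),
 (T,full([(75,290),(270,335)],145,165,7),br),
 (T,full([(602,328)],145,165,7),[[0,-120,75]]),
 (S,full([(75,185),(48,98),(192,60),(220,135)],260,195,5),hx),
 (S,full([(150,520),(75,300),(315,240),(395,450)],260,195,5),cx),
 (S,full([(345,415),(290,255)],260,195,5),br),
 (S,full([(133,113)],260,195,5),[[0,-120,75]])],[450,120,-.2]); print('rig',r)
rx=[[60,45,50],[60,-45,50],[-60,-45,50],[-60,45,50]]
k=fit([(T,full([(125,235),(308,292),(232,525),(48,462)],305,165,7),rx),
 (S,full([(285,390),(262,265),(497,237),(527,362)],185,100,7),rx)],[450,-150,-.2]);print('rack',k)
for p in ([0,-120,75],[-42,70,135],[-105,15,135]): print(w([p],r))
E
python3 f.py
```

```text
[[-0.5, -0.3], [-0.6, -0.4], [-1.7, 0.9], [-0.8, 0.7]]
[[-2.2, 0.5], [-0.4, 1.2], [-0.5, 1.1], [-1.2, 0.8]]
[[-0.2, -0.9], [0.4, -0.4]]
[[0.1, 0.4]]
[[-0.7, -2.1], [-0.9, -0.9], [-0.2, -1.1], [0.3, -0.2]]
[[-0.6, 1.2], [-0.8, 0.1], [-0.4, -1.4], [1.0, 0.5]]
[[-1.7, -2.3], [-2.1, 0.0]]
[[-0.2, 0.2]]
rig [ 5.83175304e+02  2.18354792e+02 -2.44329886e-01]
[[0.8, -0.2], [-0.3, 0.4], [-0.5, 0.3], [0.6, 0.3]]
[[0.5, 2.5], [0.1, -0.1], [-0.7, -1.1], [-0.4, 1.2]]
rack [ 5.31284445e+02 -2.35407275e+02 -3.48893515e-01]
[[554.14656341 101.91883398  75.        ]]
[[559.35615017 296.43582606 135.        ]]
[[484.92243313 258.30943404 135.        ]]
```

```bash
cat >> h.py <<'E'
def rot(jaw,flip=0):
    d=np.array([np.cos(jaw),np.sin(jaw),0]); 
    if flip: d=-d
    y=np.array([0,0,-1.]); M=np.c_[np.cross(y,d),y,d]
    q=R.from_matrix(M).as_quat(); return q[[3,0,1,2]]
E
python3 - <<'E'
from h import *
o=get_obs();q=o['ee_rot'];print(np.round(R.from_quat(q[[1,2,3,0]]).as_matrix(),3))
c=eyes.get_calibration("wrist")
for d in (0,100,18.8): print(proj([o['eef_pos']+[0,0,-d]],c))
print("cam offset", c["cam_to_world"][:3,3]-o['eef_pos'])
k=[531.3,-235.4,-.349]
for f in (0,1):
  print(f,ctrl.ik(np.array([531,-235,230.]),rot(k[2]+np.pi/2,f)),ctrl.ik(np.array([554,102,230.]),rot(-.244+np.pi/2,f)),ctrl.ik(np.array([559,296,230.]),rot(-.244,f)))
E
```

```text
[[-0.97  -0.    -0.242]
 [ 0.242 -0.001 -0.97 ]
 [-0.    -1.     0.001]]
[[255.35847385 233.70996986]]
[[255.71441992 182.66831797]]
[[255.4529298  220.16525503]]
cam offset [ 69.69014051 -18.01755989 158.41419014]
0 [-0.08002499  0.20233121 -0.19662098  0.         -1.17184414 -1.83977133] [ 0.52951067  0.17347853 -0.23307578  0.         -1.16424201 -2.344307  ] [ 0.7950573   0.28741638 -0.08266722  0.         -1.20071273  2.10253536]
1 [-0.08002499  0.20233121 -0.19662098  0.         -1.17184414  1.30182132] [ 0.52951067  0.17347853 -0.23307578  0.         -1.16424201  0.79728565] [ 0.7950573   0.28741638 -0.08266722  0.         -1.20071273 -1.0390573 ]
```

```bash
python3 - <<'E'
from h import *
ctrl.move_pose(np.array([450,180,250.]),rot(-.244+np.pi/2,1))
c=eyes.get_calibration("wrist");im=eyes.snapshot("wrist");cv2.imwrite("pics/w_rig.png",im);np.savez("w_rig.npz",**c)
print(get_obs()['time'])
ctrl.move_pose(np.array([470,-215,250.]),rot(-.349+np.pi/2,1))
c=eyes.get_calibration("wrist");im=eyes.snapshot("wrist");cv2.imwrite("pics/w_rack.png",im);np.savez("w_rack.npz",**c)
print(get_obs()['time'])
E
```

```text
2.2
3.7167
```

View pics/w_rig.png

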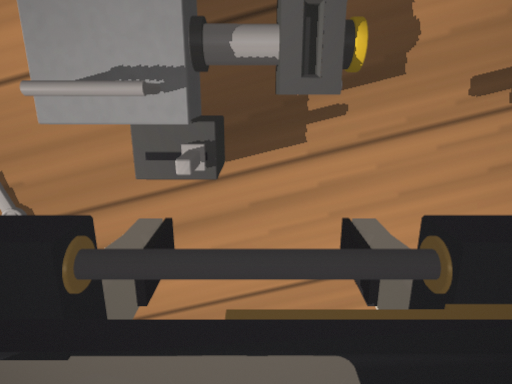

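View pics/w_rack.png

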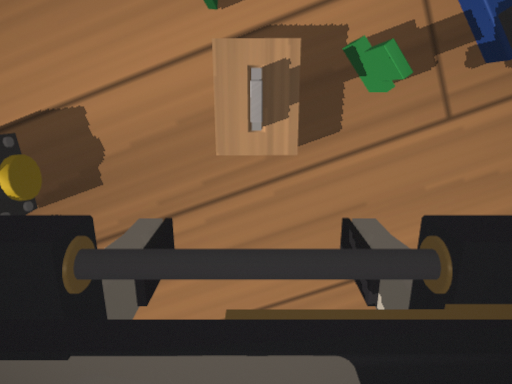

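```bash
python3 - <<'E'
import cv2
a=cv2.imread('pics/w_rig.png');b=cv2.imread('pics/w_rack.png')
def c(im,x0,y0,w,h,k,n): cv2.imwrite('pics/'+n,cv2.resize(im[y0:y0+h,x0:x0+w],None,fx=k,fy=k,interpolation=cv2.INTER_CUBIC))
c(a,265,0,100,100,6,'c1.png')
c(a,10,60,220,125,3.6,'c2.png')
c(b,205,30,105,135,4.4,'c3.png')
E
```

```text
(no output)
```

View pics/c1.png

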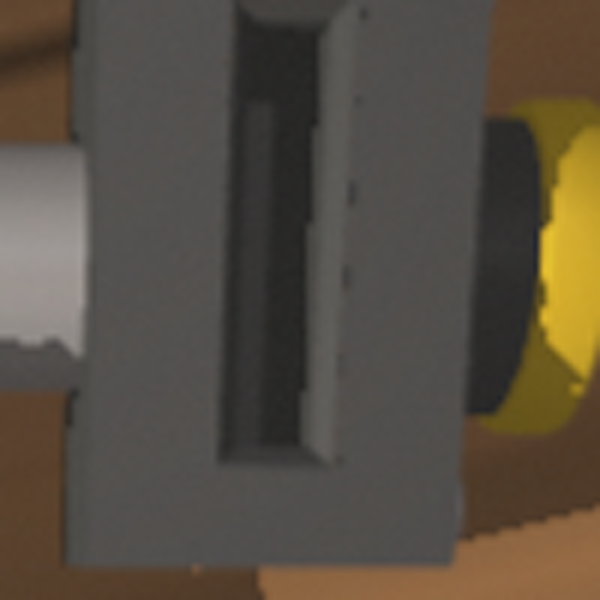

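View pics/c2.png

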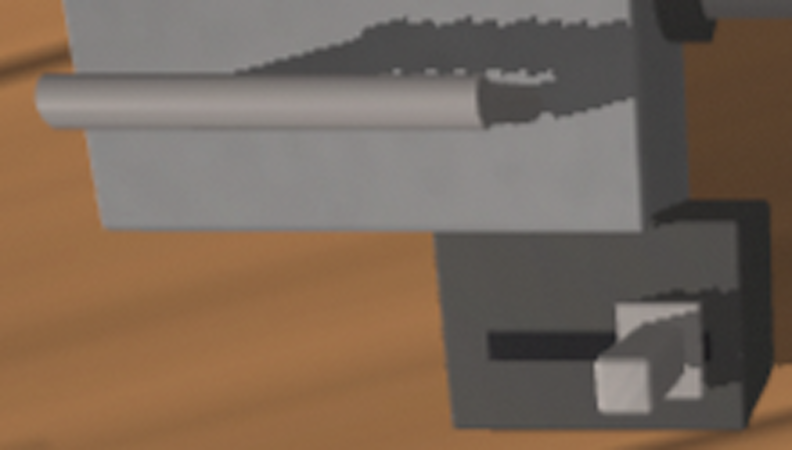

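View pics/c3.png

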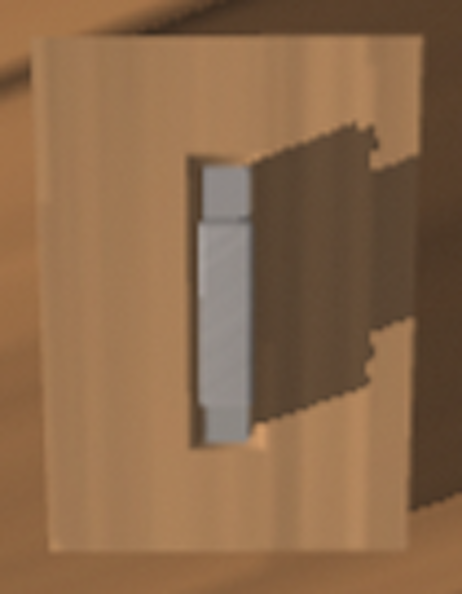

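```bash
cat > f2.py <<'E'
from h import *
A=dict(np.load('w_rig.npz'));B=dict(np.load('w_rack.npz'))
F1=lambda p:full(p,265,0,6);F2=lambda p:full(p,10,60,3.6);F3=lambda p:full(p,205,30,4.4)
r=fit([(A,F1([(67,565),(453,565),(218,463),(340,463)]),[[-50,-90,75],[-50,-150,75],[-34.25,-110.75,75],[-34.25,-129.25,75]]),
(A,F2([(103,230),(642,232)]),[[-78,143,90],[-78,-3,90]]),
(A,F2([(455,428),(743,430)]),[[-135,57.5,83],[-135,-27.5,83]])],[583,218,-.244]);print('rig wrist',r)
k=fit([(B,F3([(33,37),(423,37),(408,550),(50,550)]),[[60,45,50],[60,-45,50],[-60,-45,50],[-60,45,50]])],[531,-235,-.35]);print('rack',k)
p=fit([(B,F3([(198,223),(250,223),(250,407),(200,407)]),[[17,5,130],[17,-5,130],[-17,-5,130],[-17,5,130]])],[531,-235,-.35]);print('plate',p)
def ray(cal,uv,z):
    d=cal["cam_to_world"][:3,:3]@np.linalg.solve(cal["K"],[*uv,1]);o=cal["cam_to_world"][:3,3];return o+d*(z-o[2])/d[2]
def loc(P,r):
    d=P[:2]-r[:2];c,s=np.cos(r[2]),np.sin(r[2]);return [c*d[0]+s*d[1],-s*d[0]+c*d[1]]
for n,q in(('knob',(624,386)),('barR',(482,101)),('barL',(40,100))):
    P=ray(A,F2([q])[0],135);print(n,P,loc(P,r))
print('slot',w([[0,-120,75]],r))
E
python3 f2.py
```

```text
[[3.3, -0.1], [0.0, -0.0], [-0.1, 0.1], [-1.4, 0.1]]
[[-1.0, -0.0], [1.1, -0.3]]
[[-1.4, 0.5], [1.2, 0.1]]
rig wrist [ 5.82863549e+02  2.17034490e+02 -2.45231108e-01]
[[-0.1, -0.1], [0.2, -0.2], [-0.2, 0.1], [0.1, 0.2]]
rack [ 5.30688385e+02 -2.36788503e+02 -3.47593744e-01]
[[-0.2, -0.2], [0.3, -0.3], [0.3, 0.3], [-0.3, 0.3]]
plate [ 5.30633098e+02 -2.36037641e+02 -3.44449163e-01]
knob [474.69777322 238.95733124 135.        ] [np.float64(-110.25202922164284), np.float64(-4.9936068130644315)]
barR [544.5201442  250.13416977 135.        ] [np.float64(-45.23217555362706), np.float64(22.8003464486555)]
barL [568.48111426 345.62910724 135.        ] [np.float64(-45.17239896977146), np.float64(121.25545092400056)]
slot [[553.72988622 100.62474096  75.        ]]
```

```bash
python3 - <<'E'
from h import *
q=rot(-.346+np.pi/2,1)
P=np.array([530.65,-236.2,170.])
ctrl.move_pose(P,q)
P[2]=90;print(ctrl.servo_line(P,150,until_force=15))
ctrl.set_gripper(0.0)
o=get_obs();print(o['gripper_width']*88,o['contact_force'],o['eef_pos'],o['time'])
P[2]=160;ctrl.servo_line(P,120)
P[2]=250;ctrl.servo_line(P,250)
o=get_obs();print(o['gripper_width']*88,o['contact_force'],o['eef_pos'],o['time'])
c=eyes.get_calibration("wrist");im=eyes.snapshot("wrist");cv2.imwrite("pics/w_held.png",im);np.savez("w_held.npz",**c)
ctrl.move_pose(np.array([553.7-60,100.6+15,260.]),rot(-.245+np.pi/2,1))
c=eyes.get_calibration("wrist");im=eyes.snapshot("wrist");cv2.imwrite("pics/w_slot.png",im);np.savez("w_slot.npz",**c)
o=get_obs();print(o['gripper_width']*88,o['contact_force'],o['eef_pos'],o['time'])
E
```

```text
False
9.751079709324541 [0.25612046 0.02782959 0.42616675] [ 530.61403568 -236.20238223   89.94993242] 6.0833
9.832913925259536 [-0.4781401  1.2050394 -3.2365974] [ 530.33237916 -235.9154078   249.46593614] 7.325
9.857862230013149 [ 0.61333259 -0.28650352 -3.44935998] [493.94361087 114.72017517 259.75636884] 8.7583
```

View pics/w_held.png

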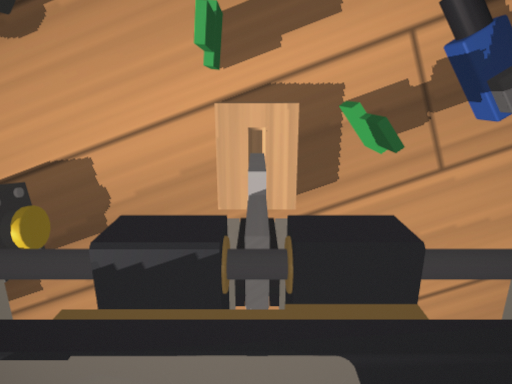

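View pics/w_slot.png

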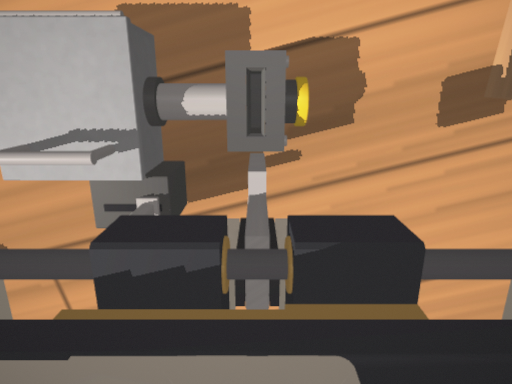

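```bash
python3 - <<'E'
import cv2
a=cv2.imread('pics/w_slot.png')
cv2.imwrite('pics/c4.png',cv2.resize(a[40:210,215:305],None,fx=6,fy=6,interpolation=cv2.INTER_CUBIC)[:600])
cv2.imwrite('pics/c5.png',cv2.resize(a[140:320,215:305],None,fx=3.3,fy=3.3,interpolation=cv2.INTER_CUBIC))
E
```

```text
(no output)
```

View pics/c4.png

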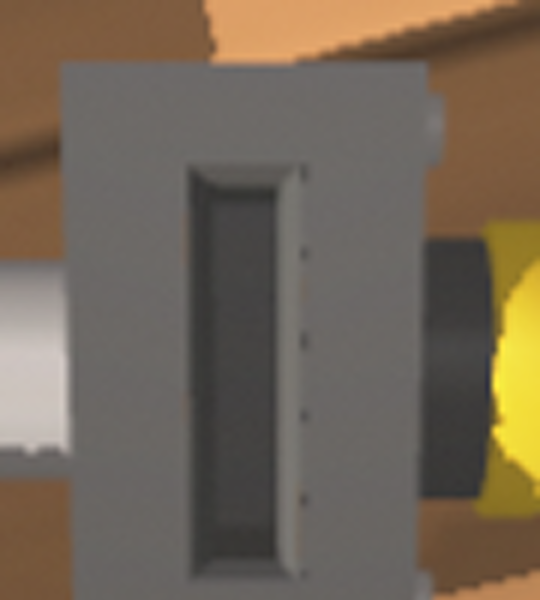

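View pics/c5.png

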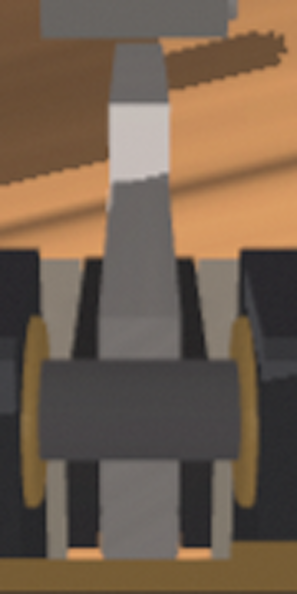

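```bash
cat > f3.py <<'E'
from h import *
C=dict(np.load('w_slot.npz'))
s=fit([(C,full([(189,167),(308,167),(304,578),(190,578),(62,62),(427,62)],215,40,6),[[34.25,9.25,75],[34.25,-9.25,75],[-34.25,-9.25,75],[-34.25,9.25,75],[50,30,75],[50,-30,75]])],[553,101,-.245]);print('slot',s)
tcp=np.array([493.94,114.72,259.76]); a=-.245
zc=tcp[2]+72.5-90
L=[]
for x,z in((30,zc-57.5+4),(30,zc+2.5),(17,zc+2.5),(17,zc+57.5)):
  for y in(5,-5):L.append([x,y,z])
p=proj(w(L,(tcp[0],tcp[1],a)),C);print(np.round((p-[215,140]+.5)*3.3-.5))
E
python3 f3.py
```

```text
[[0.2, -0.4], [-1.0, -0.4], [-0.6, 0.3], [0.7, 0.3], [-0.0, 0.1], [0.5, 0.0]]
slot [ 5.53115634e+02  1.00307606e+02 -2.44458173e-01]
[[113.  43.]
 [159.  43.]
 [105. 104.]
 [166. 104.]
 [106. 179.]
 [165. 179.]
 [ 93. 319.]
 [176. 319.]]
```

```bash
python3 - <<'E'
from h import *
q=rot(-.2445+np.pi/2,1)
P=np.array([553.4,101.1,185.])
ctrl.move_pose(P,q);ctrl.wait(.3);o=get_obs();print(o['eef_pos'],o['contact_force'])
for z in (160,140,115,97):
    P[2]=z;h=ctrl.servo_line(P,80,until_force=12);o=get_obs();print(z,h,np.round(o['eef_pos'],2),np.round(o['contact_force'],1),np.round(o['wrist_torque'],2),o['time'])
    if h:break
E
```

```text
[553.53910224 101.43205671 186.28334777] [ 0.49521773 -0.27294065 -2.27265236]
160 False [553.33 101.1  159.86] [ 0.2 -0.1 -2.2] [ 0.03 -0.03  0.01] 10.0
140 False [553.2  100.97 139.68] [ 0.   0.6 -2. ] [ 0.02 -0.08 -0.  ] 10.4
115 False [553.56 101.03 114.94] [ 0.  -0.4 -1.7] [ 0.01 -0.05 -0.04] 10.8583
97 False [553.61 101.08  96.98] [-0.8  0.7 -2.1] [-0.03 -0.02  0.03] 11.2333
```

```bash
python3 - <<'E'
from h import *
P=np.array([553.5,101.1,88.])
h=ctrl.servo_line(P,40,until_force=15);o=get_obs();print(h,np.round(o['eef_pos'],2),np.round(o['contact_force'],1),o['time'])
ctrl.wait(.2);o=get_obs();print(np.round(o['eef_pos'],2),np.round(o['contact_force'],1),o['gripper_width']*88)
ctrl.set_gripper(0.5);
P[2]=94
ctrl.servo_line(P,60); 
P[2]=190;ctrl.servo_line(P,200)
P2=P+[-60,15,65];ctrl.move_pose(P2,rot(-.2445+np.pi/2,1))
ctrl.wait(.1)
c=eyes.get_calibration("wrist");im=eyes.snapshot("wrist");cv2.imwrite("pics/w_home.png",im);np.savez("w_home.npz",**c)
cv2.imwrite("pics/w_homec.png",cv2.resize(im[0:200,200:320],None,fx=4,fy=3.99)[:600])
cv2.imwrite("pics/w_bar.png",cv2.resize(im[60:240,0:200],None,fx=3.3,fy=3.3))
print(get_obs()['time'])
E
```

```text
True [554.75 101.28  89.07] [-0.4 -0.9  4.2] 11.525
[554.68 101.25  89.02] [ 1.2 -1.   6. ] 10.165985224601055
13.9833
```

View pics/w_home.png

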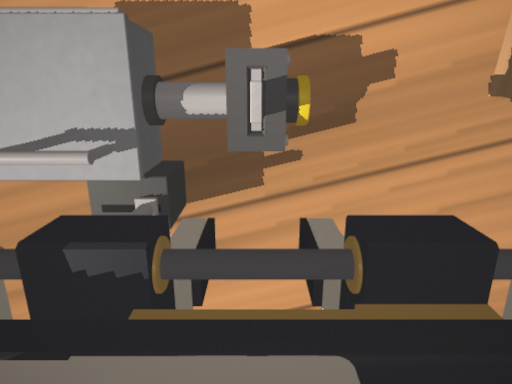

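View pics/w_bar.png

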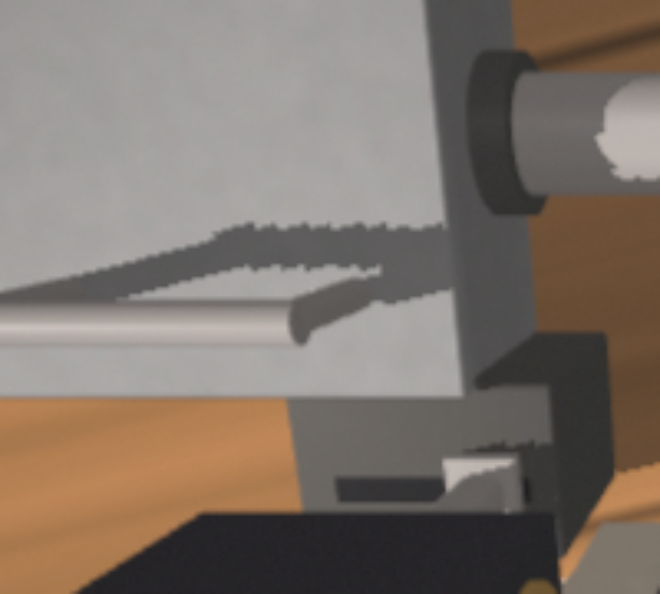

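View pics/w_homec.png

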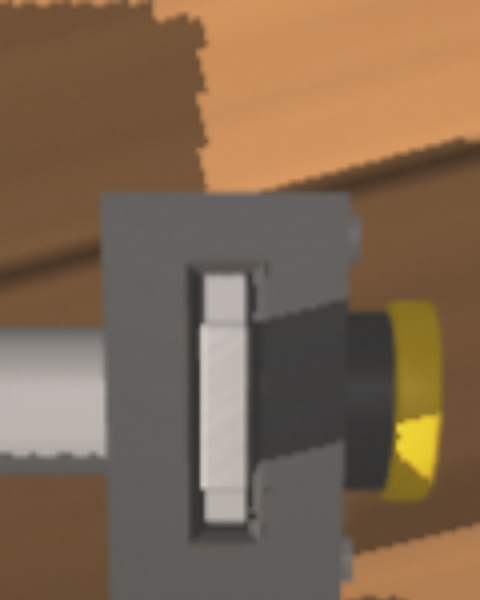

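```bash
cat > f4.py <<'E'
from h import *
C=dict(np.load('w_home.npz'))
im=cv2.imread('pics/w_home.png');cv2.imwrite('pics/c6.png',cv2.resize(im[55:145,220:300],None,fx=7,fy=6.6,interpolation=cv2.INTER_CUBIC))
for dz in (0,5,12):
  L=[]
  for x,z in((34.25,75-dz),(30,75),(17,75),(17,130),(-17,130),(-30,75),(-34.25,75-dz)):
    L.append([x,0,z+dz])
  p=proj(w(L,(553.3,101,-.2445)),C);print(dz,np.round(p*1,1).tolist())
E
python3 f4.py
```

```text
0 [[255.6, 65.2], [255.6, 69.8], [255.6, 83.7], [255.5, 82.3], [255.5, 124.0], [255.7, 131.6], [255.7, 135.8]]
5 [[255.6, 65.2], [255.6, 69.5], [255.6, 83.6], [255.4, 82.2], [255.5, 124.6], [255.6, 132.2], [255.7, 135.8]]
12 [[255.6, 65.2], [255.5, 69.0], [255.6, 83.5], [255.4, 81.9], [255.5, 125.5], [255.6, 133.1], [255.7, 135.8]]
```

View pics/c6.png

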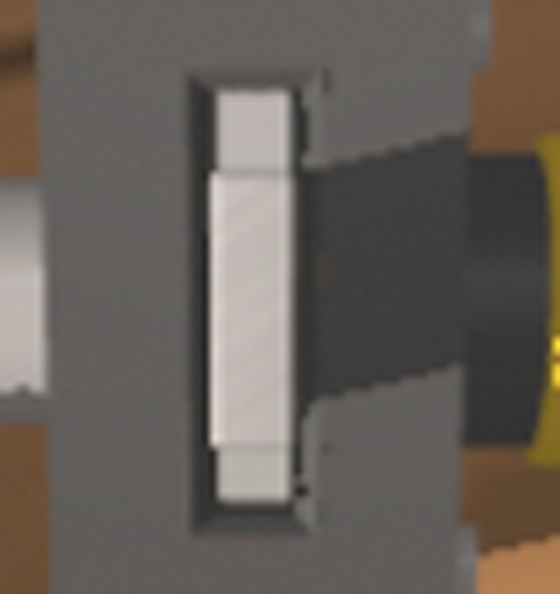

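```bash
python3 - <<'E'
from h import *
q=rot(-.2445+np.pi/2,1)
ctrl.set_gripper(0.0)
P=np.array([553.4,101.1,160.]);ctrl.move_pose(P,q);ctrl.wait(.2)
P[2]=122;h=ctrl.servo_line(P,40,until_force=12);ctrl.wait(.2);o=get_obs();print(h,np.round(o['eef_pos'],2),np.round(o['contact_force'],1),o['time'])
P[2]=230;ctrl.servo_line(P,200)
print(get_obs()['time'])
E
```

```text
True [553.21 100.9  130.29] [-2.4 -0.1  7.8] 16.5083
17.1583
```

```bash
cat >> h.py <<'E'
RIG=(582.45,217.5,-.2445)
def rp(x,y,z): return w([[x,y,z]],RIG)[0]
QB=rot(-.2445,1)
E
python3 - <<'E'
from h import *
ctrl.set_gripper(1.0)
ctrl.move_pose(rp(-45,70,200),QB)
print(ctrl.servo_line(rp(-45,70,155),150))
ctrl.wait(.1)
c=eyes.get_calibration("wrist");im=eyes.snapshot("wrist");cv2.imwrite("pics/w_b2.png",im);np.savez("w_b2.npz",**c)
o=get_obs();print(o['eef_pos'],rp(-45,70,155),o['time'])
cv2.imwrite("pics/t_b2.png",cv2.resize(eyes.snapshot("scene")[160:330,220:390],None,fx=3.4,fy=3.4))
E
```

```text
False
[556.44954209 296.71607165 156.40193335] [555.73335412 296.31129889 155.        ] 20.8167
```

View pics/w_b2.png

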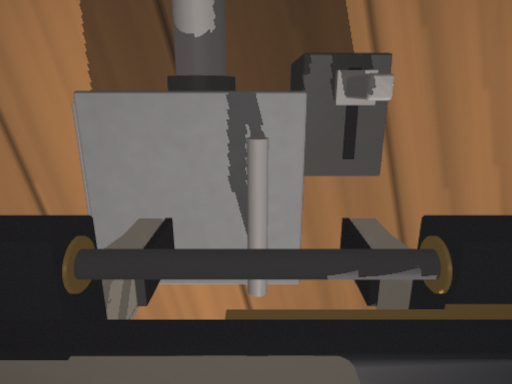

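View pics/t_b2.png

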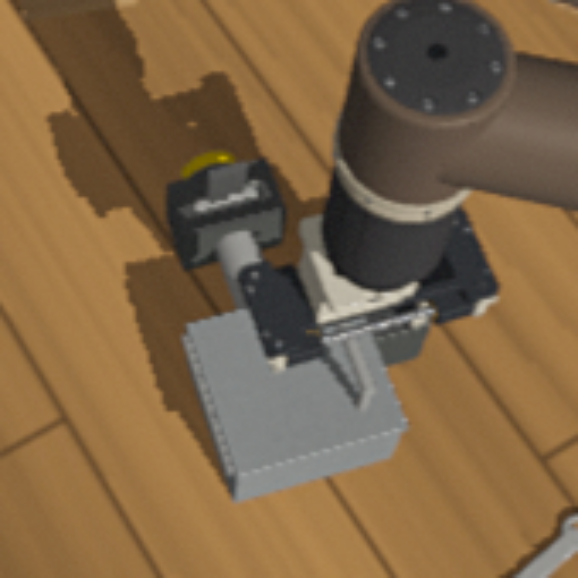

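```bash
python3 - <<'E'
from h import *
c=dict(np.load('w_b2.npz'))
def ray(cal,uv,z):
    d=cal["cam_to_world"][:3,:3]@np.linalg.solve(cal["K"],[*uv,1]);o=cal["cam_to_world"][:3,3];return o+d*(z-o[2])/d[2]
def loc(P,r):
    d=P[:2]-np.array(r[:2]);cc,s=np.cos(r[2]),np.sin(r[2]);return np.round([cc*d[0]+s*d[1],-s*d[0]+cc*d[1]],1)
for uv,z in(((380,88),135),((257,139),135),((257,295),135),((392,75),135),((367,100),135),((306,93),90)): print(uv,loc(ray(c,uv,z),RIG))
print(ctrl.servo_line(rp(-45,70,116.5),100,until_force=12))
ctrl.set_gripper(0.0);o=get_obs();print(o['gripper_width']*88,o['eef_pos'],o['contact_force'],o['time'])
f0=o['contact_force']
h=ctrl.servo_line(rp(-44.6,70,121.5),25,until_force=25);ctrl.wait(.1);o=get_obs();print(h,o['gripper_width']*88,o['eef_pos'],o['contact_force']-f0,o['time'])
E
```

```text
(380, 88) [-109.7   -4.5]
(257, 139) [-44.8  22.5]
(257, 295) [-44.8 121. ]
(392, 75) [-115.3  -11. ]
(367, 100) [-103.4    1.7]
(306, 93) [-77.2  -1.7]
False
10.882890436692406 [556.29371934 296.22801663 116.53484866] [ 4.80441679 -1.08698041 -1.84022975] 22.5917
False 10.897522226559213 [558.08147556 295.79191204 120.66315785] [ 10.54246568  -2.92736595 -11.38434148] 23.0417
```

```bash
python3 - <<'E'
from h import *
h=ctrl.servo_line(rp(-40,70,127.5),25,until_force=25);ctrl.wait(.15);o=get_obs();print(h,o['gripper_width']*88,o['eef_pos'],o['contact_force'],o['time'])
E
```

```text
False 10.752025541145109 [559.41711052 295.2511188  123.71439205] [  7.61978824   4.21793654 -21.45984154] 23.6417
```

The cover stopped about 7 mm up with 21 N of pull, so it's caught. I'll lower it, let go and push the knob.

```bash
python3 - <<'E'
from h import *
ctrl.servo_line(rp(-45,70,116.5),40)
ctrl.set_gripper(1.0)
ctrl.servo_line(rp(-45,70,185),200)
ctrl.move_pose(rp(-110,-48,170),QB)
ctrl.set_gripper(0.0)
ctrl.wait(.1)
print(ctrl.servo_line(rp(-110,-45,108),150,until_force=12));o=get_obs();f0=o['contact_force'];print(o['eef_pos'],f0,o['time'])
h=ctrl.servo_line(rp(-110,-23,108),60,until_force=12);o=get_obs();print(h,o['eef_pos'],o['contact_force']-f0,o['time'])
def loc(P,r):
    d=P[:2]-np.array(r[:2]);cc,s=np.cos(r[2]),np.sin(r[2]);return np.round([cc*d[0]+s*d[1],-s*d[0]+cc*d[1]],1)
h=ctrl.servo_line(rp(-110,25,108),40,until_force=18);o=get_obs();print(h,loc(o['eef_pos'],RIG),o['contact_force']-f0,o['time'])
E
```

```text
False
[465.15681832 200.63379396 108.37304684] [-0.2917033   0.09255543  0.95156548] 28.5833
False [470.12009377 222.17394828 107.97552649] [ 0.422181   -0.26289931 -0.6079015 ] 29.1
True [-110.5   13.4] [ 0.06404101 -2.96012716  0.12189559] 30.0083
```

```bash
python3 - <<'E'
from h import *
def loc(P,r):
    d=P[:2]-np.array(r[:2]);cc,s=np.cos(r[2]),np.sin(r[2]);return np.round([cc*d[0]+s*d[1],-s*d[0]+cc*d[1]],1)
f0=get_obs()['contact_force']
h=ctrl.servo_line(rp(-110,22,108),40,until_force=25);ctrl.wait(.1);o=get_obs();print(h,loc(o['eef_pos'],RIG),o['contact_force'],o['time'])
ctrl.servo_line(rp(-110,0,108),100)
ctrl.servo_line(rp(-110,-10,170),200)
ctrl.move_pose(rp(-45,70,200),QB);ctrl.wait(.1)
c=eyes.get_calibration("wrist");im=eyes.snapshot("wrist");cv2.imwrite("pics/w_b3.png",im);np.savez("w_b3.npz",**c)
print(get_obs()['time'])
E
```

```text
True [-111.1   13.3] [-0.08207231 -2.9487888   3.31351501] 30.35
31.7583
```

View pics/w_b3.png

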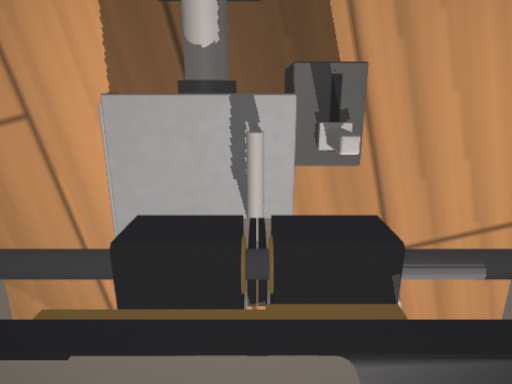

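```bash
python3 - <<'E'
from h import *
c=dict(np.load('w_b3.npz'))
d=c["cam_to_world"][:3,:3]@np.linalg.solve(c["K"],[349,145,1]);o=c["cam_to_world"][:3,3];P=o+d*(135-o[2])/d[2]
dd=P[:2]-np.array(RIG[:2]);cc,s=np.cos(RIG[2]),np.sin(RIG[2]);print(cc*dd[0]+s*dd[1],-s*dd[0]+cc*dd[1])
ctrl.set_gripper(1.0)
ctrl.servo_line(rp(-45,70,116.5),120,until_force=12)
ctrl.set_gripper(0.0);ob=get_obs();print(ob['gripper_width']*88,ob['eef_pos'],ob['contact_force'],ob['time'])
h=ctrl.servo_line(rp(-39.5,70,128.5),30,until_force=25);ctrl.wait(.1);ob=get_obs();print(h,ob['gripper_width']*88,ob['eef_pos'],ob['contact_force'],ob['time'])
E
```

```text
-109.2927853853638 31.0401705245434
11.09873139057641 [556.30487213 296.20831677 116.5363209 ] [ 4.71371574 -2.19870019 -2.78796337] 35.2333
False 11.149014908969475 [561.47636402 294.83731216 127.42045983] [  8.03861325  -1.28127675 -10.23286179] 35.925
```

```bash
python3 - <<'E'
from h import *
f0=get_obs()['contact_force']
for th in np.arange(.16,.81,.08):
    ph=th+np.arctan2(55,120);r=np.hypot(55,120)
    h=ctrl.servo_line(rp(75-r*np.cos(ph),70,80+r*np.sin(ph)-18.5),50,until_force=30)
    o=get_obs();print(round(th,2),h,np.round(o['eef_pos'],1),np.round(o['contact_force'],1),round(o['gripper_width']*88,1),o['time'])
    if h:break
ctrl.wait(.3)
o=get_obs();print(np.round(o['eef_pos'],1),np.round(o['contact_force'],1),o['time'])
cv2.imwrite("pics/t_end.png",cv2.resize(eyes.snapshot("scene")[160:330,220:390],None,fx=3.4,fy=3.4))
cv2.imwrite("pics/s_end.png",eyes.snapshot("top"))
cv2.imwrite("pics/w_end.png",eyes.snapshot("wrist"))
E
```

```text
0.16 False [565.5 293.8 134.5] [ 2.7  1.7 -7. ] 10.9 36.2333
0.24 False [571.7 292.3 143.9] [-0.5  1.7 -4.7] 11.0 36.5917
0.32 False [578.  290.7 151.9] [-5.3  1.7 -0. ] 11.1 36.95
0.4 False [584.9 289.  159.5] [-8.1  2.4  1.3] 10.6 37.3083
0.48 False [592.6 287.1 166.8] [-9.4  3.4  6.1] 11.0 37.6667
0.56 False [601.1 285.  173.7] [-10.7   2.9   8.5] 11.1 38.025
0.64 False [610.1 282.8 179.9] [-11.2   1.4  12.4] 10.9 38.3833
0.72 False [619.7 280.3 184.4] [-8.4  1.1  9.9] 11.0 38.7417
0.8 False [629.5 277.9 188.1] [-6.2  0.6  7.5] 11.0 39.1
[629.3 277.9 188. ] [-5.6  0.8  8.3] 39.4
```

View pics/t_end.png

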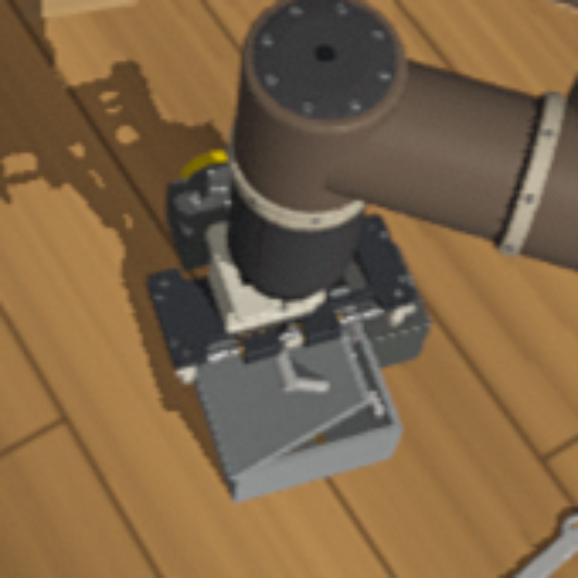

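View pics/s_end.png

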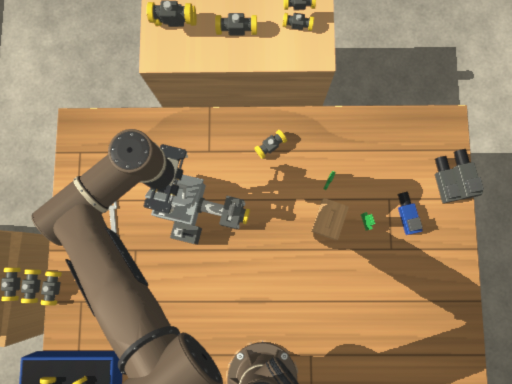

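View pics/w_end.png

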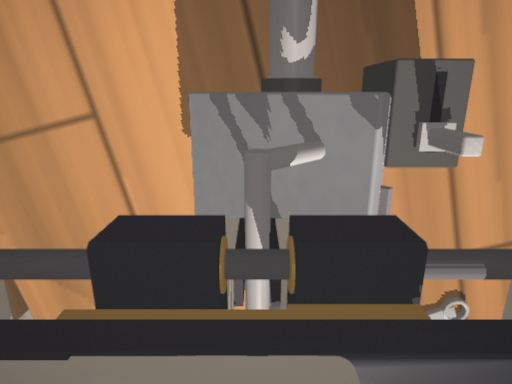

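```bash
python3 - <<'E'
from h import *
ctrl.wait(.3);o=get_obs();print(np.abs(o['joint_velocities']).max(),o['eef_pos'],o['gripper_width']*88,o['contact_force'],o['time'])
ticket.close_job()
E
```

```text
0.002163604217287813 [629.28225747 277.90053285 187.98920544] 10.995690273855447 [-5.65145636 -0.25973697  7.31324014] 39.85
the job is handed in; nothing more can be done
```

The whole sequence was done and handed in at 39.9 s of the 72 s allowed; `close_job()` gave no verdict.

- **Plate:** I lifted the steel plate out of the timber block and slid it down the pipe housing's slot to a hard stop. Touching its top afterwards gave 130.3 mm, against 130 mm for fully home. It was still in the slot in the last scene view.
- **Tug:** With the knob untouched, I pulled the cover up by its bar. It stopped after about 7 mm at 21 N of pull, so it was caught. I then lowered the cover and let go.
- **Release knob:** I pushed the knob across to its stop, which came 1 to 2 mm sooner than I had calculated. A second push did not move it further, and the camera put it about 35.5 mm from its start, against 36 mm full travel.
- **Cover:** It then rose freely along its arc. The gripper is holding it steady at about 0.8 rad (46°), worked out from the gripper position.
- **Other parts:** The final top view shows the ball valve, solenoid and green look-alikes where they were. The arm covers part of the spanner there, but nothing touched it.

The one disagreement is small. The camera positions for the rig differed by 1 to 2 mm between views, so I corrected the slot position from how the held plate appeared in the wrist camera; the plate then went in without resistance.

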